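Clip the terminal cover onto the mill's drive unit

ROBOT

A 7-joint arm with a two-finger parallel gripper is mounted at the origin on the work surface. World frame = base frame: x ahead of the robot, y to its left, z up, the work surface at z = 0. Lengths are in m, angles in rad, forces in N, time in s.
With the tool pointing down it reaches from about 0.425 to 0.875 m from the base axis. Payload 8.4 kg.
Tool frame: the origin (TCP) lies on the mounting face of the last link; the fingertips stand 173 mm ahead of it and the grasp point (between the pads) lies 155 mm ahead of it (robot.finger_overhang is the distance from the TCP to the fingertips, in m); z points along the fingers, y is the direction in which the jaws open and shut (so a half turn about z gives the same grasp; the last joint's range is limited). The gripper opens to 85 mm and grips with 20 to 120 N. Pads are 22 mm wide; open, the fingers measure 114 mm over their backs; the gripper's body (76 mm by 85 mm) begins 54 mm behind the grasp point. The pads swing forward as they close: fully open they stand 13 mm farther back than shut.
Start: joints at [1.034, 0.333, 0.04, 1.465, -0.013, 1.343, -0.059], TCP at [0.276, -0.589, 0.405] pointing down, gripper open.
Joint ranges: [-2.58, 2.58], [-0.38, 2.09], [-1.3, 1.39], [0.25, 2.4], [-1.5, 4.64], [0.08, 2.09], [-2.65, 2.65]. Speed limits (rad/s): [2.22, 2.22, 2.79, 2.79, 3.14, 3.14, 3.14].

INTERFACE

Orientations are given as a unit quaternion [w, x, y, z].
In Python, from rig import robot, viewer gives the robot as it stands.
- The arm moves only by the tool arm_command, never from a script. Its argument "plan" is a list of rows, each an object with "delta_pos": the shift along the world's x, y, z in cm, a list of three; "twist": the turn, a rotation vector about the world's x, y, z in rad, a list of three; "gripper": the closure in counts, from 0 (fully open) to 255 (shut). In form: [{"delta_pos": [tx, ty, tz], "twist": [rx, ry, rz], "gripper": gripper}, ...]. A call has 1 to 8 rows; each row is the pose to reach, as a shift and turn from the pose commanded when the call began; what a row does not reach only later rows make up. A row lasts 1/8 s, in which the tool goes at most 62.5 mm and 10.7 degrees, less where a joint would pass 70% of its speed; a pose out of reach is approached as far as the arm can. A call with a gripper value outside its range is refused whole. The fingers move at their own pace and stop on an object; "squeeze" is the grip in N (left out, the last holds). Time passes only in rows, so rows that repeat a pose let the fingers close. It gives the time, the measured TCP pose, the force and the opening at its end, in the units of the state.
- robot.sense(): the state, without advancing time (a new reading comes with each control period).
- viewer.grab_frame(name): name is "scene" or "top" or "wrist"; returns a dict with "color" (480x640x3 uint8, red, green, blue), "mtx" (3x3 intrinsics, pixels), "dist_coeffs" ([k1, k2, p1, p2, k3] as OpenCV has them; the pictures are not rectified), "R" (3x3) and "t" (3): a world point X has camera coordinates R X + t. Camera axes: x right, y down, z forward; pixel columns grow to the right and rows downward; lengths in m; the calibration is good to about 2 mm. A picture is of the moment at which its call begins. There is no depth.
- robot.job_done(): hands the job in, once; it reports no verdict.
The state is a dict: "t": time; "joints": joint angles; "joint_velocities": joint speeds; "joint_efforts": joint torques, N m; "tcp_pos": TCP position; "tcp_rot": TCP orientation; "wrist_force": force on the tool from outside, world axes, zero at the start; "torque": the same for the moment, N m; "finger_gap": finger opening in m.
Only numpy, scipy, OpenCV 4.12 (cv2) and the standard library are available. Lean on these libraries where they do the work, as an engineer would, in place of code of your own. Each camera call takes 0.05 s, during which the arm holds its last target. There are 200 camera calls.

TASK

Close the open terminal bay of the drive unit: take the cover with the raised rib out of the rack, where it stands on its long edge, lay it flat on the rubber mat with the rib up and let go of it. Take it again by the rib, set it squarely on top of the four spring clips without pressing it in and let go, then press it down corner by corner until every clip has snapped over its edge and it lies fully home. Leave the blank panel, the jar and the beaker where they are.

Things in the scene. Friction and masses are not known exactly. Their poses are not given: they have to be found in the camera images.
- cover: pale grey moulded cover, 170 x 90 x 12 mm, about 0.22 kg, alike turned half round (fits either way). Origin: centre of the underside; x along its 170 mm, y along its 90 mm, z out of the rib face. At both short ends the lowest 5 mm runs out 10 mm as a flange for the clips; long sides are straight. It starts in the rack on a long edge, y up
- rib (a point): centre of the top of the cover's grip rib, 32 mm above the underside. The rib, 80 x 24 mm and 20 mm high, runs along the cover's x in the middle of its face. The cover stands freely on its 12 mm wide long edge and falls flat on its underside when its top is pushed on the rib side
- housing: fixed grey drive unit, 246 x 126 x 45 mm, open bay on top; at its +x end two stubs stick out 18 mm. Origin: centre of its underside; x along its length, z up. Guides 11 mm high with sloped lead-ins stand on the rim 2 mm from the home cover's long sides (at x = -45 and +45 mm), a stop 25 mm high, also sloped at the top, 1.5 mm off the middle of each end
- bay (a point): centre of the bay at rim height, 45 mm above the housing's origin. The home cover is centred here, its underside on the rim, lengthwise along the housing. Set down loosely it rests on the sloped noses of the four clips, its underside about 12 mm above the rim; each corner then needs about 8 to 16 N on its press point to snap home
- mat: fixed grey rubber mat, 220 x 130 x 3 mm, long side along its x; origin: centre of its underside (top 3 mm above)
- rack: fixed steel rack, base 150 x 150 x 6 mm, origin: centre of its underside. Two slots 15 mm wide run along its x at y = -37.5 and +37.5 mm, each between wall pieces that end 26 mm above the origin; the panels stand in them on the 6 mm base, upper faces towards the rack's -y
- blank: plain flat grey panel without a rib, 160 x 84 x 12 mm, standing in the other slot of the rack; origin: centre of one large face, y up. Not to be moved
- jar: closed amber glass jar, 60 mm across, 100 mm high, origin: centre of its underside; bystander
- beaker: glass beaker, 72 mm across, 95 mm high, origin: centre of its underside; bystander
- corner0 (a point): press point on the cover's upper face near one corner, a thin black disc 18 mm across; in the cover's frame at x = +60, y = +26, z = 12 mm
- corner1 (a point): press point on the cover's upper face near one corner, a thin black disc 18 mm across; in the cover's frame at x = +60, y = -26, z = 12 mm
- corner2 (a point): press point on the cover's upper face near one corner, a thin black disc 18 mm across; in the cover's frame at x = -60, y = -26, z = 12 mm
- corner3 (a point): press point on the cover's upper face near one corner, a thin black disc 18 mm across; in the cover's frame at x = -60, y = +26, z = 12 mm
- clip0 (a joint): spring clip at the housing's x = +85, y = +36 mm, steel, reaching 15.5 mm above the rim: outward travel in m, 0 at rest, about 0.003 when the cover's edge is passing its nose, 0 again when snapped over
- clip1 (a joint): spring clip at the housing's x = +85, y = -36 mm, steel, reaching 15.5 mm above the rim: outward travel in m, 0 at rest, about 0.003 when the cover's edge is passing its nose, 0 again when snapped over
- clip2 (a joint): spring clip at the housing's x = -85, y = -36 mm, steel, reaching 15.5 mm above the rim: outward travel in m, 0 at rest, about 0.003 when the cover's edge is passing its nose, 0 again when snapped over
- clip3 (a joint): spring clip at the housing's x = -85, y = +36 mm, steel, reaching 15.5 mm above the rim: outward travel in m, 0 at rest, about 0.003 when the cover's edge is passing its nose, 0 again when snapped over
Things that resemble listed ones, but are neither listed nor needed, are in the scene too. Of the things like the cover, leave any that is blue or purple; of the rest the larger one is meant.

How it is judged:
On the way, in this order (a step that is already met when the one before it is completed fails the run):
1. the cover lies flat on the mat, rib up, and is let go (angle between cover's own z axis and vertical below 0.12 rad and horizontal distance between cover and mat below 0.07 m and height (world z) of cover below 0.015 m and contact force between the fingers and cover below 0.1 N), for 0.2 s.
2. the cover rests squarely on top of the clips, no corner pressed in yet, and is let go (horizontal distance between cover and housing below 0.012 m and angle between the x axis of cover and the x axis of housing, either way round below 0.08 rad and angle between cover's own z axis and vertical below 0.15 rad and contact force between the fingers and cover below 0.1 N and z of corner0 in the frame of housing between 0.0615 and 0.08 m and z of corner1 in the frame of housing between 0.0615 and 0.08 m and z of corner2 in the frame of housing between 0.0615 and 0.08 m and z of corner3 in the frame of housing between 0.0615 and 0.08 m), for 0.1 s.
3. one corner is down while the opposite corner is still up (((z of corner0 in the frame of housing below 0.0605 m and z of corner2 in the frame of housing above 0.0635 m) or (z of corner1 in the frame of housing below 0.0605 m and z of corner3 in the frame of housing above 0.0635 m) or (z of corner2 in the frame of housing below 0.0605 m and z of corner0 in the frame of housing above 0.0635 m) or (z of corner3 in the frame of housing below 0.0605 m and z of corner1 in the frame of housing above 0.0635 m))), for 0.05 s.
At the end, for the whole second after the job is handed in: The cover lies centred on the housing (within 5 mm, turned less than 0.05 rad, rib up), all four press points within 2 mm of their home height, all four clips sprung back to within 1.5 mm of rest over its flange, at rest and released (horizontal distance between cover and housing below 0.005 m and angle between the x axis of cover and the x axis of housing, either way round below 0.05 rad and angle between cover's own z axis and vertical below 0.05 rad and z of each of corner0, corner1, corner2, corner3 in the frame of housing below 0.059 m and value of joint each of clip0, clip1, clip2, clip3 below 0.0015 m and linear speed of cover below 0.02 m/s and contact force between the fingers and cover below 0.1 N); the robot touches nothing.
It fails at once if the blank panel, the jar or the beaker is moved by more than 30 mm (distance of any of blank, jar, beaker from where it was at the start of the episode above 0.03 m).
It also fails if it takes over 67 s, if anything falls off the work surface, if the arm or the gripper's body presses on something with over 40 N, if the wrist force passes 120 N, or if a joint passes its speed limit or range.

## Working session

There is one attempt and no reset: what is moved stays moved. The work goes in short steps, Python scripts to look and compute and a tool call to move; the robot and the scene stay as the last step left them, time stands still between calls to the robot, and variables do not carry over. Pictures are saved under pics/ and viewed, on a budget of 10 in all, crops included, one or two more only if the job needs it, and the job is handed in when it is done.

Besides the shell and the picture viewer there is one more tool, called after "Call:" by a JSON object that holds its "fn" and its "kwargs". arm_command: Moves the arm, as the interface text tells. Its arguments: {"type":"object","properties":{"plan":{"type":"array"},"squeeze":{"type":"number"}},"required":["plan"]}

```bash
mkdir -p pics; cat > h.py <<'E'
import numpy as np, cv2, json
from rig import robot, viewer
def grab(name, out=None):
    f=viewer.grab_frame(name)
    np.savez('last_%s.npz'%name, **{k:np.array(v) for k,v in f.items()})
    if out: cv2.imwrite('pics/'+out, f['color'][:,:,::-1])
    return f
def load(name): return dict(np.load('last_%s.npz'%name))
def plane(f,px,z):
    px=np.array(px,float).reshape(-1,1,2)
    n=cv2.undistortPoints(px,np.array(f['mtx'],float),np.array(f['dist_coeffs'],float)).reshape(-1,2)
    R=np.array(f['R']);t=np.array(f['t'])
    d=np.c_[n,np.ones(len(n))]@R; C=-R.T@t
    s=(z-C[2])/d[:,2]; return C+s[:,None]*d
def proj(f,X):
    R=np.array(f['R']);t=np.array(f['t'],float)
    return cv2.projectPoints(np.array(X,float).reshape(-1,1,3),cv2.Rodrigues(R)[0],t,np.array(f['mtx'],float),np.array(f['dist_coeffs'],float))[0].reshape(-1,2)
E
python3 - <<'E'
from h import *
a=grab('scene')['color'];b=grab('top','top0.png')['color']
cv2.imwrite('pics/scene0.png',a[:,:,::-1])
for n in('scene','top'):
    f=load(n);print(n,-f['R'].T@f['t'],f['R'][2])
s=robot.sense();print(s['t'],s['tcp_pos'],s['tcp_rot'],s['finger_gap'])
E
```

```text
scene [1.02026231 0.7123852  0.97531822] [-0.3702571  -0.63170252 -0.68107386]
top [ 0.45368585 -0.11347614  1.43449356] [ 0.07063489 -0.01515282 -0.99738714]
0.1 [ 0.27546526 -0.58855652  0.4038979 ] [-7.19910047e-04  9.76142289e-01  2.17130539e-01 -2.06414276e-04] 0.08543023134222559
```

View pics/top0.png

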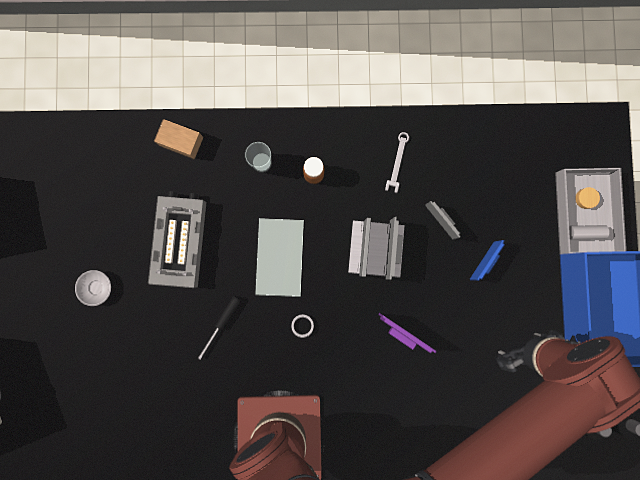

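View pics/scene0.png

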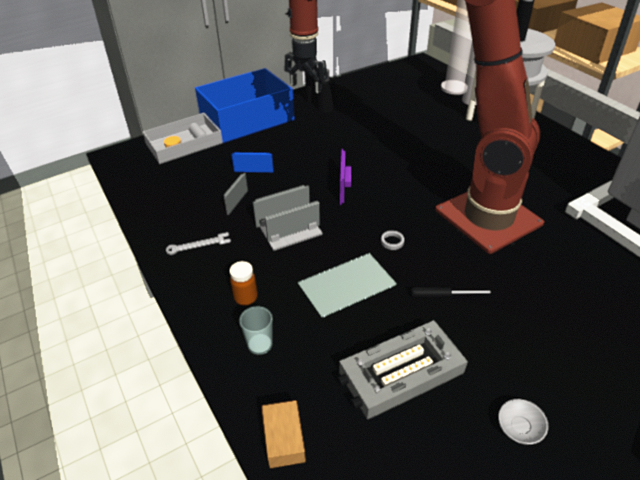

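```bash
python3 - <<'E'
from h import *
a=load('top')['color'][185:310,335:520];b=load('scene')['color'][140:265,215:360]
c=np.hstack([cv2.resize(x,None,fx=400/x.shape[1],fy=400/x.shape[1],interpolation=cv2.INTER_CUBIC)[:270] if 0 else cv2.resize(x,(400,400*x.shape[0]//x.shape[1]))[:270] for x in(a,b)])
cv2.imwrite('pics/crop1.png',c[:,:,::-1])
f=load('top')
print(plane(f,[[377,248],[280,258],[178,242],[259,156],[314,170]],0.03).round(3))
E
```

```text
[[ 0.524 -0.289  0.03 ]
 [ 0.501 -0.014  0.03 ]
 [ 0.552  0.273  0.03 ]
 [ 0.794  0.042  0.03 ]
 [ 0.751 -0.115  0.03 ]]
```

View pics/crop1.png

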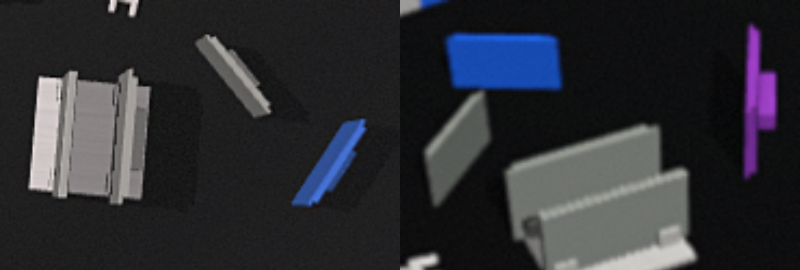

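Candidates for the cover: panel in the rack's right slot (397,248) with rib towards -y (image right); plain panel in the left slot (365,247) = blank; small grey ribbed one (443,220) free-standing; blue (488,260); purple (407,335). The rack crop shows a rib on the right-hand side of the right panel, and it is the longer one, so that is the cover.

```bash
python3 - <<'E'
from h import *
f=load('top');im=f['color']
def rect(name,mask,x0,y0,x1,y1,z):
    m=np.zeros_like(mask);m[y0:y1,x0:x1]=mask[y0:y1,x0:x1]
    c=max(cv2.findContours(m,cv2.RETR_EXTERNAL,cv2.CHAIN_APPROX_NONE)[0],key=cv2.contourArea)
    P=plane(f,c.reshape(-1,2),z)[:,:2].astype(np.float32)
    r=cv2.minAreaRect(P*1000);print(name,np.round(r[0]),np.round(r[1]),round(r[2],1))
g=(im.max(2)>70).astype(np.uint8)*255
rect('mat',g,245,205,315,305,.003)
rect('housing',g,140,185,215,295,.045)
# cover/blank top edges: crop scale 400/185
k=185/400
for nm,a,b,z in(('cover',(130,68),(118,203),.096),('blank',(71,72),(60,197),.09)):
    p=plane(f,[(335+a[0]*k,185+a[1]*k),(335+b[0]*k,185+b[1]*k)],z);d=p[0]-p[1]
    print(nm,p.mean(0).round(3),np.linalg.norm(d).round(3),np.degrees(np.arctan2(d[1],d[0])).round(1))
print(robot.finger_overhang)
w=grab('wrist');R=w['R'];C=-R.T@w['t'];s=robot.sense()
from scipy.spatial.transform import Rotation as Ro
q=np.array(s['tcp_rot']);T=Ro.from_quat(q[[1,2,3,0]])
print('cam in tool',T.inv().apply(C-s['tcp_pos']),T.inv().apply(R[2]),w['mtx'][0,0])
E
```

```text
mat [505. -10.] [130. 222.] 86.6
housing [553. 272.] [137. 248.] 84.1
cover [ 0.521 -0.322  0.096] 0.17 -6.8
blank [ 0.524 -0.25   0.09 ] 0.158 -6.5
0.1734
cam in tool [0.07982653 0.00013615 0.03066686] [-0.30813718 -0.00129264  0.95134106] 406.76116559956455
```

Call:
{"fn": "arm_command", "kwargs": {"plan": [{"delta_pos": [5,5.5,0],"twist": [0,0,-0.15],"gripper": 60},{"delta_pos": [9,10,0],"twist": [0,0,-0.3],"gripper": 60},{"delta_pos": [13,14,0],"twist": [0,0,-0.45],"gripper": 60},{"delta_pos": [17,18.5,0],"twist": [0,0,-0.553],"gripper": 60},{"delta_pos": [21,23,-2],"twist": [0,0,-0.553],"gripper": 60},{"delta_pos": [24.5,26.6,-4],"twist": [0,0,-0.553],"gripper": 60},{"delta_pos": [24.5,26.6,-4],"twist": [0,0,-0.553],"gripper": 60},{"delta_pos": [24.5,26.6,-4],"twist": [0,0,-0.553],"gripper": 60}]}}

```text
t: 1.15
tcp_pos: [0.5202, -0.3232, 0.3645]
tcp_rot: [0.0, 0.998, -0.058, -0.0]
wrist_force: [0.0, -0.2, 0.3]
finger_gap: 0.0651
```

```bash
python3 - <<'E'
from h import *
w=grab('wrist','w1.png');s=robot.sense();print(s['t'],s['tcp_pos'],s['tcp_rot'],s['finger_gap'])
print(robot.finger_overhang)
E
```

```text
1.2 [ 0.51978085 -0.32394724  0.36492072] [ 3.65963226e-04  9.98290993e-01 -5.84374751e-02 -1.45717608e-04] 0.06503708045938539
0.1734
```

View pics/w1.png

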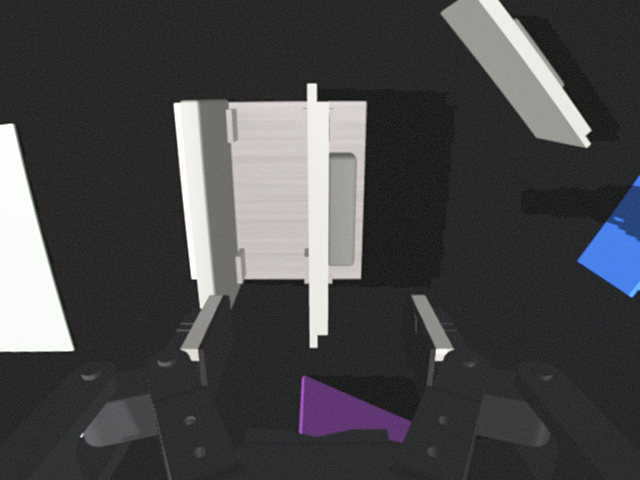

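The picture shows the cover from above: top edge from (312,84) to (313,347), body width 308–329, rib on the right (330–356), blank at left (200,190).

```bash
python3 - <<'E'
from h import *
f=load('wrist');g=cv2.cvtColor(f['color'],cv2.COLOR_RGB2GRAY)
L=[]
for r in range(130,325,8):
    x=np.where(g[r,290:345]>215)[0]
    if len(x): L.append((290+x[0],r,290+x[-1]))
L=np.array(L);print(L[::6])
l=plane(f,L[:,:2],.096);r_=plane(f,L[:,[2,1]],.096);m=(l+r_)/2
p=np.polyfit(m[:,0],m[:,1],1);print('w',np.linalg.norm(l-r_,axis=1).round(4)[::4],'yaw',np.degrees(np.arctan(p[0])))
e=plane(f,[(312,84),(313,347)],.096);print(e,np.linalg.norm(e[0]-e[1]));c=e.mean(0)[0];print('centre',c,np.polyval(p,c))
E
```

```text
[[307 130 327]
 [308 178 327]
 [308 226 327]
 [309 274 327]
 [310 322 326]]
w [0.0115 0.0111 0.0114 0.0117 0.0113 0.0104 0.0107] yaw -6.282120825641261
[[ 0.60699641 -0.33022249  0.096     ]
 [ 0.43817362 -0.31088965  0.096     ]] 0.16992613997931683
centre 0.5225850155149977 -0.3237868223712265
```

Call:
{"fn": "arm_command", "kwargs": {"plan": [{"delta_pos": [0.3,0,-5],"twist": [0,0,0.005],"gripper": 60},{"delta_pos": [0.3,0,-9],"twist": [0,0,0.005],"gripper": 60},{"delta_pos": [0.3,0,-12.1],"twist": [0,0,0.005],"gripper": 60},{"delta_pos": [0.3,0,-12.1],"twist": [0,0,0.005],"gripper": 60},{"delta_pos": [0.3,0,-12.1],"twist": [0,0,0.005],"gripper": 255},{"delta_pos": [0.3,0,-12.1],"twist": [0,0,0.005],"gripper": 255},{"delta_pos": [0.3,0,-12.1],"twist": [0,0,0.005],"gripper": 255},{"delta_pos": [0.3,0,-12.1],"twist": [0,0,0.005],"gripper": 255}], "squeeze": 50}}

```text
t: 2.2
tcp_pos: [0.5239, -0.3232, 0.2451]
tcp_rot: [0.001, 0.998, -0.055, 0.001]
wrist_force: [-0.1, -0.5, 6.6]
finger_gap: 0.011
```

Call:
{"fn": "arm_command", "kwargs": {"plan": [{"delta_pos": [0,0,3],"twist": [0,0,0],"gripper": 255},{"delta_pos": [0,0,8],"twist": [0,0,0],"gripper": 255},{"delta_pos": [0,0,12.5],"twist": [0,0,0],"gripper": 255},{"delta_pos": [-0.3,4,13],"twist": [0,0,0.02],"gripper": 255},{"delta_pos": [-0.8,10,13],"twist": [0,0,0.05],"gripper": 255},{"delta_pos": [-1.3,16,13],"twist": [0,0,0.05],"gripper": 255},{"delta_pos": [-1.9,22,13],"twist": [0,0,0.05],"gripper": 255},{"delta_pos": [-1.9,26.2,10],"twist": [0,0,0.05],"gripper": 255}]}}

```text
t: 3.2
tcp_pos: [0.5047, -0.0577, 0.3456]
tcp_rot: [0.0, 1.0, -0.029, 0.002]
wrist_force: [0.0, -0.7, -2.5]
finger_gap: 0.0112
```

Call:
{"fn": "arm_command", "kwargs": {"plan": [{"delta_pos": [0,0,-3],"twist": [0,0,0],"gripper": 255},{"delta_pos": [0,0,-6],"twist": [0,0,0],"gripper": 255},{"delta_pos": [0,0,-8],"twist": [0,0,0],"gripper": 255},{"delta_pos": [0,0,-8],"twist": [0,0,0],"gripper": 255}]}}

```text
t: 3.7
tcp_pos: [0.5038, -0.0606, 0.2624]
tcp_rot: [-0.0, 1.0, -0.03, -0.002]
wrist_force: [-0.3, -0.0, -1.0]
finger_gap: 0.0111
```

```bash
python3 - <<'E'
from h import *
grab('scene');w=grab('wrist');f=load('scene')
c=np.hstack([cv2.resize(f['color'][200:340,220:420],(480,336)),cv2.resize(w['color'],(320,240))[:336].repeat(1,0) if 0 else cv2.copyMakeBorder(cv2.resize(w['color'],(320,240)),0,96,0,0,cv2.BORDER_CONSTANT)])
cv2.imwrite('pics/c2.png',c[:,:,::-1]);s=robot.sense();print(s['t'],s['tcp_pos'],s['wrist_force'],s['finger_gap'])
E
```

```text
3.8 [ 0.50471732 -0.06065737  0.26436503] [ 0.37900953 -0.05668672 -1.89904331] 0.011338792225888456
```

View pics/c2.png

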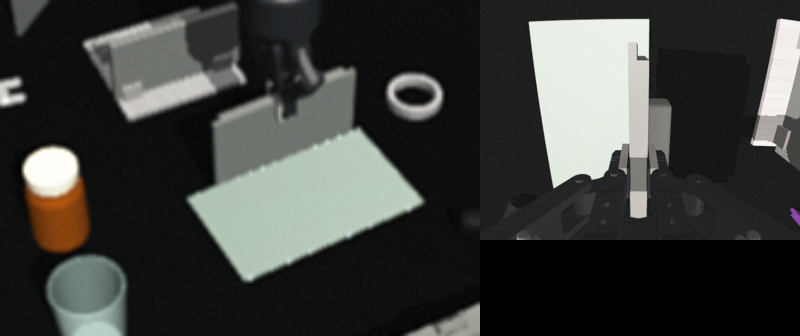

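Call:
{"fn": "arm_command", "kwargs": {"plan": [{"delta_pos": [0,0,-1.5],"twist": [0,0,0],"gripper": 255},{"delta_pos": [0,0,-2.0],"twist": [0,0,0],"gripper": 255},{"delta_pos": [0,0,-2.2],"twist": [0,0,0],"gripper": 255},{"delta_pos": [0,0,-2.2],"twist": [0,0,0],"gripper": 255}]}}

```text
t: 4.3
tcp_pos: [0.5043, -0.0607, 0.2421]
tcp_rot: [0.0, 1.0, -0.03, -0.0]
wrist_force: [-4.4, -0.5, 5.1]
finger_gap: 0.0113
```

Call:
{"fn": "arm_command", "kwargs": {"plan": [{"delta_pos": [0,0,0],"twist": [0,0,0],"gripper": 200},{"delta_pos": [0,0,0],"twist": [0,0,0],"gripper": 140},{"delta_pos": [0,0,0],"twist": [0,0,0],"gripper": 80},{"delta_pos": [0,0,0],"twist": [0,0,0],"gripper": 60},{"delta_pos": [0,0,0],"twist": [0,0,0],"gripper": 60},{"delta_pos": [0,0,3],"twist": [0,0,0],"gripper": 60},{"delta_pos": [0,0,6],"twist": [0,0,0],"gripper": 60},{"delta_pos": [0,-5,6],"twist": [0,0,0],"gripper": 255}]}}

```text
t: 5.3
tcp_pos: [0.506, -0.1078, 0.3045]
tcp_rot: [-0.0, 1.0, -0.027, 0.003]
wrist_force: [0.4, -1.1, -0.2]
finger_gap: 0.0486
```

```bash
python3 - <<'E'
from h import *
w=grab('wrist');f=grab('scene')
c=np.hstack([cv2.resize(f['color'][200:340,220:420],(480,336)),cv2.copyMakeBorder(cv2.resize(w['color'],(320,240)),0,96,0,0,cv2.BORDER_CONSTANT)])
cv2.imwrite('pics/c3.png',c[:,:,::-1]);s=robot.sense();print(s['t'],s['tcp_pos'],s['finger_gap'])
E
```

```text
5.4 [ 0.50416894 -0.11568724  0.30225737] 0.0335640954636585
```

View pics/c3.png

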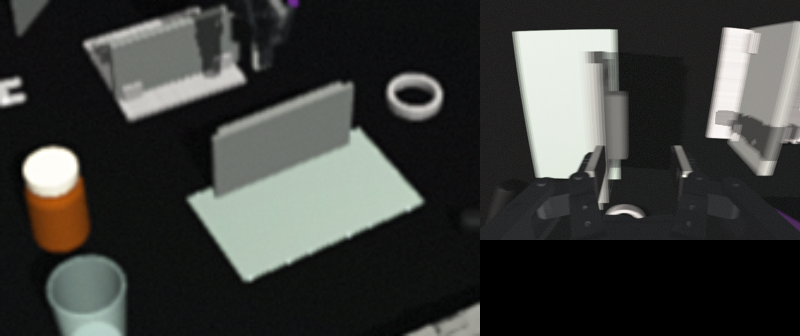

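Call:
{"fn": "arm_command", "kwargs": {"plan": [{"delta_pos": [0,0,0],"twist": [0,0,0],"gripper": 255},{"delta_pos": [0,0,-3],"twist": [0,0,0],"gripper": 255},{"delta_pos": [0,1,-4.8],"twist": [0,0,0],"gripper": 255},{"delta_pos": [0,2.5,-4.8],"twist": [0,0,0],"gripper": 255},{"delta_pos": [0,3.5,-4.8],"twist": [0,0,0],"gripper": 255},{"delta_pos": [0,4.5,-4.8],"twist": [0,0,0],"gripper": 255},{"delta_pos": [0,5.5,-4.8],"twist": [0,0,0],"gripper": 255},{"delta_pos": [0,6,-4.8],"twist": [0,0,0],"gripper": 255}]}}

```text
t: 6.4
tcp_pos: [0.5046, -0.0499, 0.254]
tcp_rot: [-0.0, 1.0, -0.03, 0.0]
wrist_force: [-0.4, -0.7, -0.4]
finger_gap: 0.0001
```

Call:
{"fn": "arm_command", "kwargs": {"plan": [{"delta_pos": [0,0,2],"twist": [0,0,0],"gripper": 255},{"delta_pos": [0,2,6],"twist": [0,0,0],"gripper": 60},{"delta_pos": [0,4.5,9],"twist": [0,0,0],"gripper": 60},{"delta_pos": [0,4.5,9],"twist": [0,0,0],"gripper": 60},{"delta_pos": [0,4.5,9],"twist": [0,0,0],"gripper": 60}]}}

```text
t: 7.02
tcp_pos: [0.5043, -0.0062, 0.3432]
tcp_rot: [0.0, 1.0, -0.03, -0.0]
wrist_force: [-0.3, 0.1, -0.3]
finger_gap: 0.0655
```

```bash
python3 - <<'E'
from h import *
w=grab('wrist','w4.png');s=robot.sense();print(s['t'],s['tcp_pos'],s['tcp_rot'],s['finger_gap'])
E
```

```text
7.075 [ 0.50421434 -0.00652664  0.34275432] [ 1.71437456e-04  9.99530840e-01 -3.06193649e-02 -7.24550482e-04] 0.06497130042593831
```

View pics/w4.png

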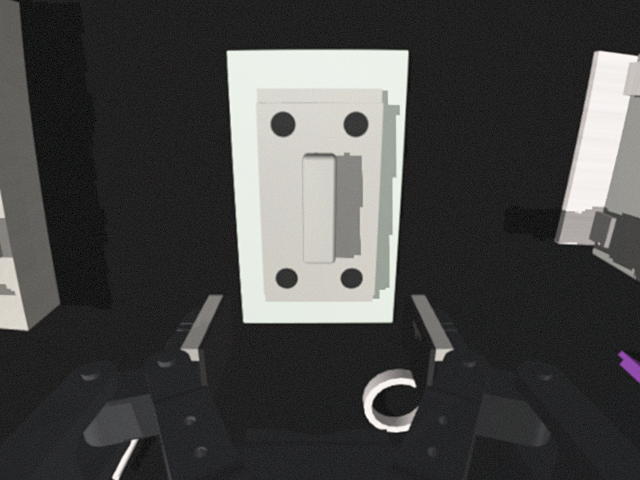

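The cover lies flat on the mat, rib up: discs at (283,124), (356,124), (352,278), (287,278), rib about (319,209).

```bash
cat >> h.py <<'E'
def discs(f,z,box,thr=60):
    x0,y0,x1,y1=box;g=cv2.cvtColor(f['color'],cv2.COLOR_RGB2GRAY)[y0:y1,x0:x1]
    n,l,st,c=cv2.connectedComponentsWithStats((g<thr).astype(np.uint8),connectivity=4)
    o=[(c[i]+[x0,y0]) for i in range(1,n) if 200<st[i,4]<1400 and .7<st[i,2]/st[i,3]<1.4]
    P=plane(f,o,z);return np.array(o),P
E
python3 - <<'E'
from h import *
f=load('wrist');o,P=discs(f,.015,(262,105,378,296));print(o.round(1),P.round(4))
c=P.mean(0);i=np.argsort(P[:,0]);d=P[i[2:]].mean(0)-P[i[:2]].mean(0);print(c,np.linalg.norm(d),np.degrees(np.arctan2(d[1],d[0])))
E
```

```text
[[282.6 124.2]
 [355.3 124.1]
 [286.4 277.8]
 [351.2 277.9]] [[ 0.5672  0.0146  0.015 ]
 [ 0.5641 -0.0372  0.015 ]
 [ 0.4475  0.0218  0.015 ]
 [ 0.4443 -0.0301  0.015 ]]
[ 0.50575758 -0.00770589  0.015     ] 0.12001237519076037 -3.4124099872815394
```

Call:
{"fn": "arm_command", "kwargs": {"plan": [{"delta_pos": [1,6,2],"twist": [0,0,-0.02],"gripper": 60},{"delta_pos": [2,12,4],"twist": [0,0,-0.04],"gripper": 60},{"delta_pos": [3,18,4],"twist": [0,0,-0.043],"gripper": 60},{"delta_pos": [4,24,4],"twist": [0,0,-0.043],"gripper": 60},{"delta_pos": [4.9,27.9,4],"twist": [0,0,-0.043],"gripper": 60},{"delta_pos": [4.9,27.9,4],"twist": [0,0,-0.043],"gripper": 60},{"delta_pos": [4.9,27.9,4],"twist": [0,0,-0.043],"gripper": 60}]}}

```text
t: 7.95
tcp_pos: [0.5539, 0.272, 0.3824]
tcp_rot: [0.001, 0.999, -0.052, -0.001]
wrist_force: [-0.6, -0.1, 0.4]
finger_gap: 0.0656
```

```bash
python3 - <<'E'
from h import *
w=grab('wrist','w5.png');s=robot.sense();print(s['t'],s['tcp_pos'],s['tcp_rot'],s['finger_gap'])
E
```

```text
8.0 [0.55398591 0.27160731 0.38277221] [ 7.31111101e-04  9.98613674e-01 -5.26298079e-02 -5.46753415e-04] 0.06514019831837606
```

View pics/w5.png

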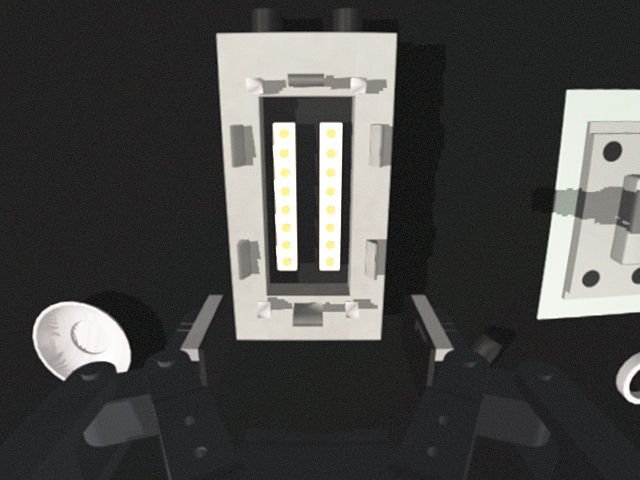

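The housing's rim corners are at (218,33), (397,33), (382,339), (236,340), the clips at (255,86), (358,86), (264,310), (352,310).

```bash
python3 - <<'E'
from h import *
f=load('wrist')
g=cv2.cvtColor(f['color'],cv2.COLOR_RGB2GRAY)
# edge fits of rim
def edge(pts): 
    P=plane(f,pts,.045)[:,:2].astype(np.float32);return cv2.fitLine(P,cv2.DIST_HUBER,0,1e-4,1e-4).ravel()
ln=lambda a:np.where(a>150)[0]
L=edge([(200+ln(g[r,200:300])[0],r) for r in range(45,285,5)]);Rr=edge([(330+ln(g[r,330:420])[-1],r) for r in range(45,285,5)])
T=edge([(c,15+ln(g[15:60,c])[0]) for c in range(228,390,4)]);B=edge([(c,320+ln(g[320:360,c])[-1]) for c in range(245,375,4)])
def X(a,b):
    t=np.linalg.solve(np.c_[a[:2],-b[:2]],b[2:]-a[2:]);return a[2:]+t[0]*a[:2]
K=np.array([X(T,L),X(T,Rr),X(B,Rr),X(B,L)]);print(K.round(4))
print('centre',K.mean(0),'sizes',[np.linalg.norm(K[i]-K[i-1]).round(4) for i in range(4)])
d=K[0]+K[1]-K[2]-K[3];print('yaw',np.degrees(np.arctan2(d[1],d[0])))
q=plane(f,[(255,86),(358,86),(352,310),(264,310)],.06);print('clips',q.round(3),q.mean(0))
E
```

```text
[[0.6841 0.329 ]
 [0.671  0.2036]
 [0.4273 0.2349]
 [0.4396 0.3544]]
centre [0.5555392 0.2804814] sizes [np.float32(0.2458), np.float32(0.1261), np.float32(0.2457), np.float32(0.1201)]
yaw -6.6179695
clips [[0.645 0.305 0.06 ]
 [0.638 0.235 0.06 ]
 [0.467 0.252 0.06 ]
 [0.474 0.323 0.06 ]] [0.55583247 0.27881885 0.06      ]
```

```bash
python3 - <<'E'
from h import *
f=load('wrist')
g=cv2.cvtColor(f['color'],cv2.COLOR_RGB2GRAY)
for r in (45,90,150,200,250,285,310,335):
    x=np.where(g[r,200:420]>110)[0]+200;a,b=plane(f,[(x[0],r),(x[-1],r)],.045);print(r,x[0],x[-1],a[:2].round(4),b[:2].round(4),np.linalg.norm(a-b).round(4))
k=plane(f,[(218,33),(397,33),(382,339),(236,340)],.045);print(k.round(4),k.mean(0),[np.linalg.norm(k[i]-k[i-1]).round(4) for i in range(4)])
b=plane(f,[(261,96),(356,96),(350,296),(267,296)],.045);print(b.mean(0))
E
```

```text
45 217 396 [0.6765 0.3299] [0.6632 0.2044] 0.1262
90 219 394 [0.6459 0.3334] [0.6327 0.2076] 0.1265
150 223 390 [0.6028 0.3376] [0.5897 0.2129] 0.1254
200 226 388 [0.5643 0.3419] [0.5513 0.2165] 0.1261
250 230 385 [0.5229 0.3458] [0.5099 0.221 ] 0.1255
285 232 383 [0.4918 0.3495] [0.4788 0.2242] 0.1261
310 202 419 [0.4709 0.3795] [0.4517 0.1945] 0.186
335 200 380 [0.4465 0.3863] [0.4306 0.2291] 0.158
[[0.6843 0.3279 0.045 ]
 [0.6711 0.2033 0.045 ]
 [0.4263 0.2275 0.045 ]
 [0.4385 0.3554 0.045 ]] [0.55506654 0.27852452 0.045     ] [np.float64(0.2474), np.float64(0.1254), np.float64(0.246), np.float64(0.1284)]
[0.55491746 0.27829985 0.045     ]
```

Call:
{"fn": "arm_command", "kwargs": {"plan": [{"delta_pos": [-1,-6,0],"twist": [0,0,0.02],"gripper": 60},{"delta_pos": [-2,-12,-1],"twist": [0,0,0.045],"gripper": 60},{"delta_pos": [-3,-18,-3],"twist": [0,0,0.045],"gripper": 60},{"delta_pos": [-4,-24,-6],"twist": [0,0,0.045],"gripper": 60},{"delta_pos": [-4.8,-27.9,-9],"twist": [0,0,0.045],"gripper": 60},{"delta_pos": [-4.8,-27.9,-13],"twist": [0,0,0.045],"gripper": 60},{"delta_pos": [-4.8,-27.9,-17],"twist": [0,0,0.045],"gripper": 60},{"delta_pos": [-4.8,-27.9,-18],"twist": [0,0,0.045],"gripper": 60}]}}

```text
t: 9.0
tcp_pos: [0.504, -0.0072, 0.2017]
tcp_rot: [0.0, 1.0, -0.03, -0.002]
wrist_force: [0.6, -0.1, -0.1]
finger_gap: 0.0654
```

Call:
{"fn": "arm_command", "kwargs": {"plan": [{"delta_pos": [0,0,-0.7],"twist": [0,0,0],"gripper": 60},{"delta_pos": [0,0,-1.1],"twist": [0,0,0],"gripper": 60},{"delta_pos": [0,0,-1.1],"twist": [0,0,0],"gripper": 60},{"delta_pos": [0,0,-1.1],"twist": [0,0,0],"gripper": 160},{"delta_pos": [0,0,-1.1],"twist": [0,0,0],"gripper": 255},{"delta_pos": [0,0,-1.1],"twist": [0,0,0],"gripper": 255},{"delta_pos": [0,0,-1.1],"twist": [0,0,0],"gripper": 255},{"delta_pos": [0,0,-1.1],"twist": [0,0,0],"gripper": 255}], "squeeze": 50}}

```text
t: 10.0
tcp_pos: [0.5059, -0.0057, 0.1933]
tcp_rot: [0.0, 1.0, -0.029, 0.0]
wrist_force: [-1.1, 0.3, 5.4]
finger_gap: 0.0229
```

Call:
{"fn": "arm_command", "kwargs": {"plan": [{"delta_pos": [0,0,3],"twist": [0,0,0],"gripper": 255},{"delta_pos": [0,0,7],"twist": [0,0,0],"gripper": 255},{"delta_pos": [0.5,3,11],"twist": [0,0,-0.01],"gripper": 255},{"delta_pos": [1.5,9,12],"twist": [0,0,-0.03],"gripper": 255},{"delta_pos": [2.5,15,12],"twist": [0,0,-0.047],"gripper": 255},{"delta_pos": [3.5,21,12],"twist": [0,0,-0.047],"gripper": 255},{"delta_pos": [4.5,26,12],"twist": [0,0,-0.047],"gripper": 255},{"delta_pos": [4.95,28.5,12],"twist": [0,0,-0.047],"gripper": 255}]}}

```text
t: 11.0
tcp_pos: [0.5544, 0.2827, 0.3122]
tcp_rot: [-0.001, 0.999, -0.051, -0.001]
wrist_force: [0.3, -1.0, -1.5]
finger_gap: 0.0229
```

Call:
{"fn": "arm_command", "kwargs": {"plan": [{"delta_pos": [0,0,0],"twist": [0,0,0],"gripper": 255},{"delta_pos": [0,0,0],"twist": [0,0,0],"gripper": 255}]}}

```text
t: 11.25
tcp_pos: [0.5551, 0.2784, 0.3122]
tcp_rot: [0.001, 0.999, -0.053, -0.0]
wrist_force: [-0.1, -0.3, -1.7]
finger_gap: 0.0225
```

```bash
python3 - <<'E'
from h import *
s=robot.sense();w=grab('wrist');f=grab('scene');print(s['t'],s['tcp_pos'],s['tcp_rot'],s['wrist_force'],s['finger_gap'])
c=np.hstack([cv2.resize(f['color'][250:425,300:500],(400,350)),cv2.copyMakeBorder(cv2.resize(w['color'],(400,300)),0,50,0,0,cv2.BORDER_CONSTANT)])
cv2.imwrite('pics/c6.png',c[:,:,::-1])
E
```

```text
11.25 [0.55506231 0.27842039 0.31219752] [ 5.00152573e-04  9.98599797e-01 -5.28967330e-02 -3.60915255e-04] [-0.10708407 -0.28389424 -1.73721405] 0.022498921477614738
```

View pics/c6.png

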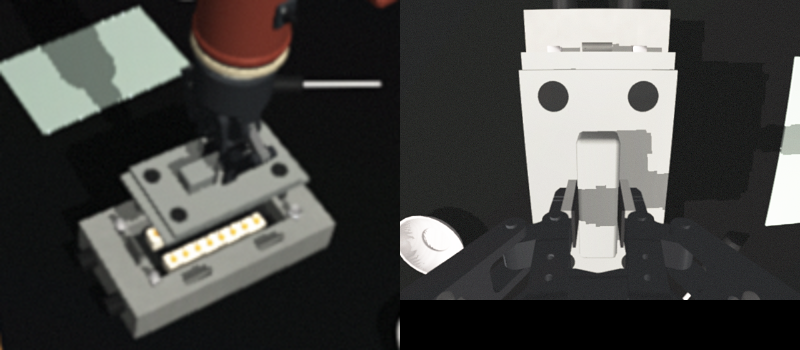

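The cover is held level above the bay, discs visible at about (553,96) and (643,96) in the right half, rib between the pads.

```bash
python3 - <<'E'
from h import *
f=load('wrist')
o,P=discs(f,.135,(200,115,430,200));print(o.round(1),P.round(4))
a=P[np.argsort(-P[:,1])];d=a[0]-a[1];print(np.linalg.norm(d))
yaw=np.arctan2(-d[0],d[1]);c=a.mean(0)[:2]-.06*np.array([np.cos(yaw),np.sin(yaw)]);print('cover centre',c,'yaw',np.degrees(yaw))
E
```

```text
Traceback (most recent call last):
  File "h.py", line 22, in discs
    P=plane(f,o,z);return np.array(o),P
  File "h.py", line 11, in plane
    n=cv2.undistortPoints(px,np.array(f['mtx'],float),np.array(f['dist_coeffs'],float)).reshape(-1,2)
      ~~~~~~~~~~~~~~~~~~~^^^^^^^^^^^^^^^^^^^^^^^^^^^^^^^^^^^^^^^^^^^^^^^^^^^^^^^^^^^^^^
cv2.error: OpenCV(4.12.0) /io/opencv/modules/calib3d/src/undistort.dispatch.cpp:347: error: (-215:Assertion failed) CV_IS_MAT(_src) && CV_IS_MAT(_dst) && (_src->rows == 1 || _src->cols == 1) && (_dst->rows == 1 || _dst->cols == 1) && _src->cols + _src->rows - 1 == _dst->rows + _dst->cols - 1 && (CV_MAT_TYPE(_src->type) == CV_32FC2 || CV_MAT_TYPE(_src->type) == CV_64FC2) && (CV_MAT_TYPE(_dst->type) == CV_32FC2 || CV_MAT_TYPE(_dst->type) == CV_64FC2) in function 'cvUndistortPointsInternal'
```

```bash
sed -i 's/<1400/<2600/' h.py; python3 - <<'E'
from h import *
f=load('wrist')
o,P=discs(f,.135,(200,115,430,200));print(o.round(1),P.round(4))
a=P[np.argsort(-P[:,1])];d=a[0]-a[1];print(np.linalg.norm(d))
yaw=np.arctan2(-d[0],d[1]);c=a.mean(0)[:2]-.06*np.array([np.cos(yaw),np.sin(yaw)]);print('cover centre',c,'yaw',np.degrees(yaw))
E
```

```text
Traceback (most recent call last):
  File "h.py", line 22, in discs
    P=plane(f,o,z);return np.array(o),P
  File "h.py", line 11, in plane
    n=cv2.undistortPoints(px,np.array(f['mtx'],float),np.array(f['dist_coeffs'],float)).reshape(-1,2)
      ~~~~~~~~~~~~~~~~~~~^^^^^^^^^^^^^^^^^^^^^^^^^^^^^^^^^^^^^^^^^^^^^^^^^^^^^^^^^^^^^^
cv2.error: OpenCV(4.12.0) /io/opencv/modules/calib3d/src/undistort.dispatch.cpp:347: error: (-215:Assertion failed) CV_IS_MAT(_src) && CV_IS_MAT(_dst) && (_src->rows == 1 || _src->cols == 1) && (_dst->rows == 1 || _dst->cols == 1) && _src->cols + _src->rows - 1 == _dst->rows + _dst->cols - 1 && (CV_MAT_TYPE(_src->type) == CV_32FC2 || CV_MAT_TYPE(_src->type) == CV_64FC2) && (CV_MAT_TYPE(_dst->type) == CV_32FC2 || CV_MAT_TYPE(_dst->type) == CV_64FC2) in function 'cvUndistortPointsInternal'
```

```bash
python3 - <<'E'
from h import *
f=load('wrist');print(f['color'][154,245],f['color'][154,388])
o,P=discs(f,.135,(212,117,430,192),110);print(o.round(1),P.round(4))
a=P[np.argsort(-P[:,1])];d=a[0]-a[1];print(np.linalg.norm(d))
yaw=np.arctan2(-d[0],d[1]);c=a.mean(0)[:2]-.06*np.array([np.cos(yaw),np.sin(yaw)]);print('cover centre',c,'yaw',np.degrees(yaw))
E
```

```text
[63 62 62] [61 59 60]
[[244.7 153.6]
 [388.6 153.7]] [[0.6179 0.2979 0.135 ]
 [0.6124 0.2465 0.135 ]]
0.05172823069299121
cover centre [0.55549715 0.27849737] yaw -6.032081079623824
```

Call:
{"fn": "arm_command", "kwargs": {"plan": [{"delta_pos": [0,0.05,-3],"twist": [0,0,0],"gripper": 255},{"delta_pos": [0,0.05,-5],"twist": [0,0,0],"gripper": 255},{"delta_pos": [0,0.05,-6],"twist": [0,0,0],"gripper": 255},{"delta_pos": [0,0.05,-6.3],"twist": [0,0,0],"gripper": 255},{"delta_pos": [0,0.05,-6.4],"twist": [0,0,0],"gripper": 255},{"delta_pos": [0,0.05,-6.4],"twist": [0,0,0],"gripper": 255}]}}

```text
t: 12.1
tcp_pos: [0.5552, 0.28, 0.2494]
tcp_rot: [-0.0, 0.999, -0.053, 0.0]
wrist_force: [0.3, -0.5, -1.8]
finger_gap: 0.0228
```

Call:
{"fn": "arm_command", "kwargs": {"plan": [{"delta_pos": [0,0,-0.1],"twist": [0,0,0],"gripper": 255},{"delta_pos": [0,0,-0.2],"twist": [0,0,0],"gripper": 255},{"delta_pos": [0,0,-0.2],"twist": [0,0,0],"gripper": 255}]}}

```text
t: 12.48
tcp_pos: [0.5551, 0.2799, 0.2468]
tcp_rot: [-0.0, 0.999, -0.053, 0.0]
wrist_force: [0.1, -0.1, -1.0]
finger_gap: 0.0225
```

Call:
{"fn": "arm_command", "kwargs": {"plan": [{"delta_pos": [0,0,-0.1],"twist": [0,0,0],"gripper": 255},{"delta_pos": [0,0,-0.1],"twist": [0,0,0],"gripper": 255}]}}

```text
t: 12.72
tcp_pos: [0.5552, 0.2799, 0.2463]
tcp_rot: [-0.0, 0.999, -0.053, 0.0]
wrist_force: [-1.6, -1.4, 3.7]
finger_gap: 0.0229
```

Contact. Release and rise.

Call:
{"fn": "arm_command", "kwargs": {"plan": [{"delta_pos": [0,0,0],"twist": [0,0,0],"gripper": 200},{"delta_pos": [0,0,0],"twist": [0,0,0],"gripper": 130},{"delta_pos": [0,0,0],"twist": [0,0,0],"gripper": 80},{"delta_pos": [0,0,0],"twist": [0,0,0],"gripper": 60},{"delta_pos": [0,0,3],"twist": [0,0,0],"gripper": 60},{"delta_pos": [0,0,8],"twist": [0,0,0],"gripper": 60},{"delta_pos": [0,0,13],"twist": [0,0,0],"gripper": 255},{"delta_pos": [0,0,13],"twist": [0,0,0],"gripper": 255}]}}

```text
t: 13.72
tcp_pos: [0.5557, 0.2807, 0.3803]
tcp_rot: [-0.002, 0.999, -0.053, 0.003]
wrist_force: [0.2, 0.1, -0.7]
finger_gap: 0.0298
```

Call:
{"fn": "arm_command", "kwargs": {"plan": [{"delta_pos": [0,0,0],"twist": [0,0,0],"gripper": 255},{"delta_pos": [0,0,0],"twist": [0,0,0],"gripper": 255}]}}

```text
t: 13.98
tcp_pos: [0.5548, 0.2795, 0.3741]
tcp_rot: [0.001, 0.999, -0.053, -0.001]
wrist_force: [-0.5, 0.3, -0.1]
finger_gap: 0.0002
```

```bash
python3 - <<'E'
from h import *
w=grab('wrist','w7.png');s=robot.sense();print(s['t'],s['tcp_pos'],s['tcp_rot'],s['finger_gap'],s['wrist_force'])
o,P=discs(w,.069,(225,60,400,330),90);print(o.round(1),P.round(4))
c=P.mean(0);i=np.argsort(P[:,0]);d=P[i[2:]].mean(0)-P[i[:2]].mean(0);print(c,np.linalg.norm(d),np.degrees(np.arctan2(d[1],d[0])))
E
```

```text
14.025 [0.55484649 0.27959659 0.37424001] [ 5.05549984e-04  9.98616273e-01 -5.25761787e-02 -1.01493345e-03] 9.135853633544658e-05 [-0.307458    0.09054531 -0.07866371]
[[275.9 126.8]
 [354.7 126.8]] [[0.618  0.3    0.069 ]
 [0.6126 0.2483 0.069 ]]
[0.61530324 0.27414222 0.069     ] nan nan<stdin>:4: RuntimeWarning: Mean of empty slice.
  ret = um.true_divide(
```

View pics/w7.png

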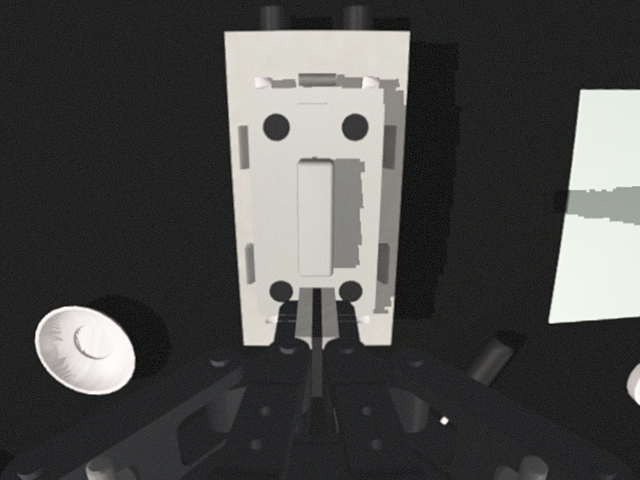

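Discs at (276,127), (355,127), (281,291), (350,291); all on the clips, spacing 52 mm at z = 0.069 as expected.

Call:
{"fn": "arm_command", "kwargs": {"plan": [{"delta_pos": [3,1,-3],"twist": [0,0,0],"gripper": 255},{"delta_pos": [6.3,2,-6],"twist": [0,0,0],"gripper": 255},{"delta_pos": [6.3,2,-10],"twist": [0,0,0],"gripper": 255},{"delta_pos": [6.3,2,-12.5],"twist": [0,0,0],"gripper": 255},{"delta_pos": [6.3,2,-12.5],"twist": [0,0,0],"gripper": 255}]}}

```text
t: 14.65
tcp_pos: [0.6171, 0.2992, 0.2474]
tcp_rot: [0.001, 0.999, -0.052, -0.003]
wrist_force: [-0.5, -0.5, 0.4]
finger_gap: 0.0002
```

Call:
{"fn": "arm_command", "kwargs": {"plan": [{"delta_pos": [0,0,-0.4],"twist": [0,0,0],"gripper": 255},{"delta_pos": [0,0,-0.8],"twist": [0,0,0],"gripper": 255},{"delta_pos": [0,0,-1.0],"twist": [0,0,0],"gripper": 255},{"delta_pos": [0,0,-1.2],"twist": [0,0,0],"gripper": 255}]}}

```text
t: 15.15
tcp_pos: [0.6181, 0.3002, 0.2402]
tcp_rot: [-0.0, 0.999, -0.053, 0.001]
wrist_force: [-3.0, -2.0, 11.0]
finger_gap: 0.0
```

Call:
{"fn": "arm_command", "kwargs": {"plan": [{"delta_pos": [0,0,-0.2],"twist": [0,0,0],"gripper": 255},{"delta_pos": [0,0,-0.4],"twist": [0,0,0],"gripper": 255},{"delta_pos": [0,0,-0.6],"twist": [0,0,0],"gripper": 255},{"delta_pos": [0,0,-0.8],"twist": [0,0,0],"gripper": 255}]}}

```text
t: 15.65
tcp_pos: [0.6186, 0.2999, 0.2323]
tcp_rot: [-0.0, 0.999, -0.053, 0.001]
wrist_force: [-3.9, -2.7, 19.7]
finger_gap: 0.0002
```

Call:
{"fn": "arm_command", "kwargs": {"plan": [{"delta_pos": [0,0,-0.2],"twist": [0,0,0],"gripper": 255},{"delta_pos": [0,0,-0.3],"twist": [0,0,0],"gripper": 255},{"delta_pos": [0,0,-0.3],"twist": [0,0,0],"gripper": 255}]}}

```text
t: 16.02
tcp_pos: [0.6189, 0.3003, 0.232]
tcp_rot: [-0.001, 0.999, -0.053, 0.002]
wrist_force: [-7.5, -4.0, 27.9]
finger_gap: 0.0002
```

Call:
{"fn": "arm_command", "kwargs": {"plan": [{"delta_pos": [0,0,1],"twist": [0,0,0],"gripper": 255},{"delta_pos": [0,0,3],"twist": [0,0,0],"gripper": 255},{"delta_pos": [-0.55,-5.2,3],"twist": [0,0,0],"gripper": 255},{"delta_pos": [-0.55,-5.2,2.3],"twist": [0,0,0],"gripper": 255},{"delta_pos": [-0.55,-5.2,1.6],"twist": [0,0,0],"gripper": 255},{"delta_pos": [-0.55,-5.2,1.2],"twist": [0,0,0],"gripper": 255},{"delta_pos": [-0.55,-5.2,0.9],"twist": [0,0,0],"gripper": 255},{"delta_pos": [-0.55,-5.2,0.6],"twist": [0,0,0],"gripper": 255}]}}

```text
t: 17.02
tcp_pos: [0.6124, 0.2484, 0.2335]
tcp_rot: [-0.0, 0.999, -0.052, -0.0]
wrist_force: [0.3, 0.4, -0.3]
finger_gap: -0.0002
```

Call:
{"fn": "arm_command", "kwargs": {"plan": [{"delta_pos": [0,0,-0.2],"twist": [0,0,0],"gripper": 255},{"delta_pos": [0,0,-0.4],"twist": [0,0,0],"gripper": 255},{"delta_pos": [0,0,-0.6],"twist": [0,0,0],"gripper": 255},{"delta_pos": [0,0,-0.6],"twist": [0,0,0],"gripper": 255}]}}

```text
t: 17.52
tcp_pos: [0.6124, 0.2485, 0.2318]
tcp_rot: [0.0, 0.999, -0.052, 0.001]
wrist_force: [-12.5, -6.7, 31.3]
finger_gap: 0.0004
```

Call:
{"fn": "arm_command", "kwargs": {"plan": [{"delta_pos": [0,0,1],"twist": [0,0,0],"gripper": 255},{"delta_pos": [0,0,5],"twist": [0,0,0],"gripper": 255},{"delta_pos": [-4,0.4,6],"twist": [0,0,0],"gripper": 255},{"delta_pos": [-9,0.9,6],"twist": [0,0,0],"gripper": 255},{"delta_pos": [-11.9,1.25,6],"twist": [0,0,0],"gripper": 255},{"delta_pos": [-11.9,1.25,4],"twist": [0,0,0],"gripper": 255},{"delta_pos": [-11.9,1.25,4],"twist": [0,0,0],"gripper": 255}]}}

```text
t: 18.4
tcp_pos: [0.493, 0.26, 0.2668]
tcp_rot: [0.001, 0.999, -0.052, -0.001]
wrist_force: [0.2, 0.2, 0.6]
finger_gap: -0.0002
```

```bash
python3 - <<'E'
from h import *
f=grab('scene');w=grab('wrist');s=robot.sense();print(s['t'],s['tcp_pos'],s['wrist_force'])
c=np.hstack([cv2.resize(f['color'][290:430,320:480],(400,350)),cv2.copyMakeBorder(cv2.resize(w['color'],(400,300)),0,50,0,0,cv2.BORDER_CONSTANT)])
cv2.imwrite('pics/c8.png',c[:,:,::-1])
E
```

```text
18.5 [0.49389907 0.26032338 0.26805403] [0.29783595 0.616226   0.75839041]
```

View pics/c8.png

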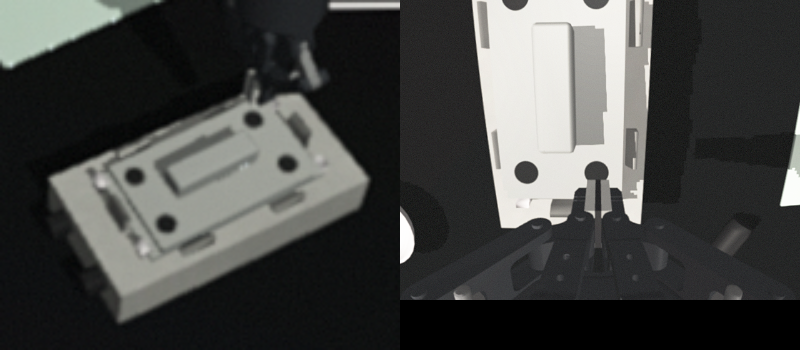

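The +x end looks home; the -x end is still up. Pressing corner2.

Call:
{"fn": "arm_command", "kwargs": {"plan": [{"delta_pos": [0,0,-1.5],"twist": [0,0,0],"gripper": 255},{"delta_pos": [0,0,-2.2],"twist": [0,0,0],"gripper": 255},{"delta_pos": [0,0,-2.6],"twist": [0,0,0],"gripper": 255},{"delta_pos": [0,0,-2.8],"twist": [0,0,0],"gripper": 255},{"delta_pos": [0,0,-3.0],"twist": [0,0,0],"gripper": 255},{"delta_pos": [0,0,-3.2],"twist": [0,0,0],"gripper": 255},{"delta_pos": [0,0,-3.4],"twist": [0,0,0],"gripper": 255}]}}

```text
t: 19.38
tcp_pos: [0.4937, 0.2606, 0.2343]
tcp_rot: [-0.0, 0.999, -0.053, 0.001]
wrist_force: [0.1, 0.4, 2.3]
finger_gap: -0.0004
```

Call:
{"fn": "arm_command", "kwargs": {"plan": [{"delta_pos": [0,0,-0.2],"twist": [0,0,0],"gripper": 255},{"delta_pos": [0,0,-0.4],"twist": [0,0,0],"gripper": 255},{"delta_pos": [0,0,-0.5],"twist": [0,0,0],"gripper": 255}]}}

```text
t: 19.75
tcp_pos: [0.4936, 0.2605, 0.2304]
tcp_rot: [0.0, 0.999, -0.053, 0.0]
wrist_force: [-10.4, -6.8, 30.0]
finger_gap: -0.0002
```

Bottomed. Now corner3.

Call:
{"fn": "arm_command", "kwargs": {"plan": [{"delta_pos": [0,0,1],"twist": [0,0,0],"gripper": 255},{"delta_pos": [0.1,0,5],"twist": [0,0,0],"gripper": 255},{"delta_pos": [0.55,5.2,5],"twist": [0,0,0],"gripper": 255},{"delta_pos": [0.55,5.2,3],"twist": [0,0,0],"gripper": 255},{"delta_pos": [0.55,5.2,1.8],"twist": [0,0,0],"gripper": 255},{"delta_pos": [0.55,5.2,1.3],"twist": [0,0,0],"gripper": 255},{"delta_pos": [0.55,5.2,1.0],"twist": [0,0,0],"gripper": 255},{"delta_pos": [0.55,5.2,0.7],"twist": [0,0,0],"gripper": 255}]}}

```text
t: 20.75
tcp_pos: [0.4993, 0.312, 0.2359]
tcp_rot: [-0.0, 0.999, -0.053, 0.0]
wrist_force: [-0.9, 0.1, 1.1]
finger_gap: -0.0002
```

Call:
{"fn": "arm_command", "kwargs": {"plan": [{"delta_pos": [0,0,-0.2],"twist": [0,0,0],"gripper": 255},{"delta_pos": [0,0,-0.4],"twist": [0,0,0],"gripper": 255},{"delta_pos": [0,0,-0.6],"twist": [0,0,0],"gripper": 255},{"delta_pos": [0,0,-0.7],"twist": [0,0,0],"gripper": 255}]}}

```text
t: 21.25
tcp_pos: [0.4991, 0.3125, 0.2305]
tcp_rot: [0.0, 0.999, -0.053, 0.0]
wrist_force: [-7.7, -5.6, 25.3]
finger_gap: 0.0002
```

Call:
{"fn": "arm_command", "kwargs": {"plan": [{"delta_pos": [0,0,1],"twist": [0,0,0],"gripper": 255},{"delta_pos": [0,0,5],"twist": [0,0,0],"gripper": 255},{"delta_pos": [1,-1,10],"twist": [0,0,0],"gripper": 255},{"delta_pos": [5,-3.3,14.5],"twist": [0,0,0],"gripper": 255},{"delta_pos": [5,-3.3,14.5],"twist": [0,0,0],"gripper": 255},{"delta_pos": [5,-3.3,14.5],"twist": [0,0,0],"gripper": 255}]}}

```text
t: 22.0
tcp_pos: [0.5488, 0.2793, 0.3734]
tcp_rot: [-0.0, 0.999, -0.053, -0.0]
wrist_force: [0.3, 0.2, -0.5]
finger_gap: 0.0001
```

```bash
python3 - <<'E'
from h import *
w=grab('wrist');f=grab('scene');s=robot.sense();print(s['t'],s['tcp_pos'],s['wrist_force'])
c=np.hstack([cv2.resize(f['color'][290:430,320:480],(400,350)),cv2.resize(w['color'][20:370,140:490],(400,350))])
cv2.imwrite('pics/c9.png',c[:,:,::-1])
o,P=discs(w,.057,(225,60,400,340),90);print(o.round(1),P.round(4))
E
```

```text
22.1 [0.54803001 0.27992428 0.37250332] [-0.24858115  0.17127115  0.77856615]
[[275.1 117.1]
 [351.4 116.9]
 [347.8 278. ]
 [280.3 278.2]] [[0.6185 0.3011 0.057 ]
 [0.6131 0.2493 0.057 ]
 [0.4936 0.2615 0.057 ]
 [0.4988 0.3133 0.057 ]]
```

View pics/c9.png

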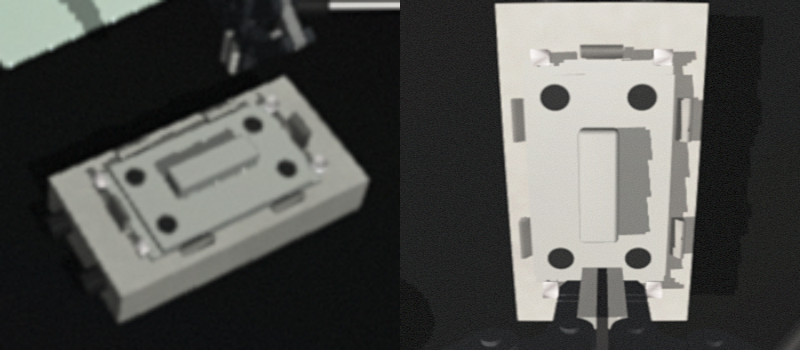

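All four clip noses stand over the flange and the disc spacings fit z = 57 mm (52.1, 52.1, 120.2 mm). Corners 0 and 1 bottomed at 1.5 mm higher tool readings, so I check-press those once more.

Call:
{"fn": "arm_command", "kwargs": {"plan": [{"delta_pos": [4,1.2,-4],"twist": [0,0,0],"gripper": 255},{"delta_pos": [7,2.1,-8],"twist": [0,0,0],"gripper": 255},{"delta_pos": [7,2.1,-12],"twist": [0,0,0],"gripper": 255},{"delta_pos": [7,2.1,-13.3],"twist": [0,0,0],"gripper": 255},{"delta_pos": [7,2.1,-13.7],"twist": [0,0,0],"gripper": 255},{"delta_pos": [7,2.1,-14.0],"twist": [0,0,0],"gripper": 255},{"delta_pos": [7,2.1,-14.3],"twist": [0,0,0],"gripper": 255},{"delta_pos": [7,2.1,-14.5],"twist": [0,0,0],"gripper": 255}]}}

```text
t: 23.1
tcp_pos: [0.6193, 0.3005, 0.2306]
tcp_rot: [-0.0, 0.999, -0.053, 0.001]
wrist_force: [-6.2, -3.4, 18.2]
finger_gap: -0.0001
```

Call:
{"fn": "arm_command", "kwargs": {"plan": [{"delta_pos": [0,0,1],"twist": [0,0,0],"gripper": 255},{"delta_pos": [0,0,2.5],"twist": [0,0,0],"gripper": 255},{"delta_pos": [-0.55,-5.2,2.5],"twist": [0,0,0],"gripper": 255},{"delta_pos": [-0.55,-5.2,1.4],"twist": [0,0,0],"gripper": 255},{"delta_pos": [-0.55,-5.2,0.8],"twist": [0,0,0],"gripper": 255},{"delta_pos": [-0.55,-5.2,0.4],"twist": [0,0,0],"gripper": 255},{"delta_pos": [-0.55,-5.2,0.1],"twist": [0,0,0],"gripper": 255},{"delta_pos": [-0.55,-5.2,0],"twist": [0,0,0],"gripper": 255}]}}

```text
t: 24.1
tcp_pos: [0.6133, 0.2496, 0.2305]
tcp_rot: [-0.0, 0.999, -0.052, 0.0]
wrist_force: [-8.4, -3.6, 20.7]
finger_gap: -0.0003
```

All four corners now bottom at TCP z = 0.2304–0.2306, meaning a press-point height of about 57 mm. I retreat.

Call:
{"fn": "arm_command", "kwargs": {"plan": [{"delta_pos": [0,0,1],"twist": [0,0,0],"gripper": 255},{"delta_pos": [0,0,5],"twist": [0,0,0],"gripper": 255},{"delta_pos": [-3,-3,10],"twist": [0,0,0],"gripper": 255},{"delta_pos": [-6,-8,15],"twist": [0,0,0],"gripper": 255},{"delta_pos": [-8,-13,15],"twist": [0,0,0],"gripper": 255},{"delta_pos": [-8,-13,15],"twist": [0,0,0],"gripper": 255},{"delta_pos": [-8,-13,15],"twist": [0,0,0],"gripper": 255}]}}

```text
t: 24.98
tcp_pos: [0.5336, 0.1184, 0.3792]
tcp_rot: [-0.0, 0.999, -0.053, 0.001]
wrist_force: [-0.4, 0.5, -0.0]
finger_gap: 0.0
```

```bash
python3 - <<'E'
from h import *
t=grab('top');a=np.load('last_scene.npz');s=robot.sense();print(s['t'],s['tcp_pos'],s['wrist_force'])
robot.job_done()
E
```

```text
25.025 [0.53359761 0.119314   0.37880723] [ 0.1212633  -0.93429584 -0.40635539]
the job is handed in; nothing more can be done
```

I closed the terminal bay with the ribbed cover and handed the job in at about 25 s. No verdict was reported.

**What I did:** I took the cover out of the rack, stood it on the mat and tipped it flat with the rib up. I then picked it up by the rib, set it loosely on the four clips and let go. I pressed the corners in the order 0, 1, 2, 3 and moved the arm clear.

**Last checks:**
- **Corners 2 and 3:** they stopped at TCP z of about 0.2305 m, which puts those press points at about 57 mm, their home height.
- **Corners 0 and 1:** they first stopped about 1.5 mm higher, so I pressed both again. They then stopped at the same height as the other two.
- **Clips:** the pictures taken before that second press of corners 0 and 1 show all four clip noses standing over the flange. The disc spacings in them match a home cover: 52.1, 52.1 and 120.2 mm.
- **At hand-in:** the arm was clear, with no significant wrist force.

**Not confirmed:**
- **Diagonal corner:** I did not measure the opposite corner while corner 0 was pressed down. A picture after corners 0 and 1 showed only the -x end still up. Corner 1 gave almost no resistance, so corner 0's press may have taken it partway down too.
- **Last frame:** I took a final top picture but did not look at it. I never went near the jar or beaker, and I lifted the cover over the blank, but I did not re-measure their positions.

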